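# Refit the trimmer dock's dial knob and hold it pressed

### The job

The dial knob has come off the silver trimmer charging dock and stands on the left of the sill. Pick it up, turn it so that its red pointer lies on the same side as the flat of the D-shaped spindle (the red mark on the dock), push it fully home on the spindle, and press it all the way down against the spring. Finish while still gripping the knob and keeping it pressed down, and leave the flask, brush stand, bowl and comb where they are.

Things in the scene. Friction and masses are not known exactly. Their poses are not given: they have to be found in the camera images.
- knob_grip (a point): Centre of the grip bar of the loose dial knob, on its axis, 32 mm above its underside; z up. Knob upright on the sill, 42 mm tall, 60 g: round black skirt 46 mm wide, 22 mm high; on it a grey bar 42 mm long (x), 14 mm wide (y), 22 to 42 mm above the underside. +x is the bar's end with the red pointer (red on top and end face); at the start it lies within about 40 degrees of world +x.
- knob_bore (a point): Centre of the D-shaped bore's mouth, in the middle of the knob's underside; axes as the knob's. The bore is 18 mm deep and 16 mm across, its flat 4.5 mm from the axis on the +x (pointer) side: about 1 mm clear of the spindle all round, so it goes on when turned to within about 8 degrees, and only one way round.
- spindle_tip (a point): Centre of the top end of the dock's upright steel D-shaped spindle, 14 mm wide, its flat 3.5 mm from the axis on this frame's +x side (within about 46 degrees of world +x); z up. The top 3 mm taper inwards by 1.5 mm. It does not turn, only sinks when pressed; this point moves with it. With the knob fully home the tip touches the bore's end: the knob's underside is 18 mm below this point.
- collar: Fixed black collar round the spindle on the dock's top, 52 mm wide, 2 mm thick, with a red mark on its +x side, the side of the spindle's flat. Origin under its centre, 52 mm above the sill. The spindle tip is 30 mm above this origin when not pressed.
- spindle (a joint): How far the spindle is pressed down, m: 0 at rest, 0.008 at its stop. The spring needs about 4 N to start and 9 N at the stop, and pushes back up when let go.
- dock: The fixed silver charging dock, 120 mm (x) by 200 mm (y), flat top 52 mm above the sill; the origin is the centre of its underside. The spindle stands at y = +55 mm; a black trimmer stands upright in a cradle at x = 15, y = -65 mm, up to 195 mm above the sill; a small toggle switch at x = -38, y = -35 mm rises to 73 mm.
- flask_mid (a point): Cut-glass cologne flask with an amber stopper, bystander: 56 mm in diameter, 96 mm tall, loose; this point is half-way up.
- brush_stand_mid (a point): Chrome stand with a shaving brush hanging in it, bystander: foot 68 mm in diameter, 140 mm tall, loose; this point is half-way up, above the centre of the foot.
- bowl: White ceramic bowl, bystander: 90 mm across the rim, 42 mm high, loose; origin under its centre.
- comb: Wooden comb lying flat to the right of the dock, bystander: 180 by 44 by 6 mm, loose, long along x; origin under its middle.
Not all that is in view belongs to the job. Leave any purple or turquoise look-alike of the part that bears knob_grip alone.

How it is judged:
On the way:
1. the knob is fully home on the spindle, its flat against the spindle's flat (z of knob_grip in the frame of spindle_tip between 0.011 and 0.0165 m and horizontal distance between knob_grip and spindle_tip below 0.003 m and angle between the x axis of knob_grip and the x axis of spindle_tip, either way round below 0.25 rad and angle between knob_grip's own z axis and vertical below 0.12 rad), for 0.2 s.
At the end, for the whole second after the job is handed in: Knob home on the spindle (within 2.5 mm of the bore end, axes within 3 mm, turned within 0.25 rad, upright within 0.12 rad), spindle held pressed over 5.5 of 8 mm, fingers still on the knob with over 2 N, flask, brush stand, bowl and comb within 20 mm of their starts (all of step 1 and value of joint spindle above 0.0055 m and contact force between the fingers and knob above 2 N and distance of each of flask_mid, brush_stand_mid, bowl, comb from where it was at the start of the episode below 0.02 m); the arm keeps its last pose, push and grip.
It fails at once if the flask is pushed more than 20 mm from its place (distance of flask_mid from where it was at the start of the episode above 0.02 m).
It fails at once if the brush stand is pushed more than 20 mm from its place (distance of brush_stand_mid from where it was at the start of the episode above 0.02 m).
It fails at once if the bowl is pushed more than 20 mm from its place (distance of bowl from where it was at the start of the episode above 0.02 m).
It fails at once if the comb is pushed more than 20 mm from its place (distance of comb from where it was at the start of the episode above 0.02 m).
It fails at once if the flask, brush stand or bowl is tipped over (angle between any of flask_mid, brush_stand_mid, bowl's own z axis and vertical above 0.5 rad).
It also fails if it takes over 35 s, if anything falls off the work surface, if the arm or the gripper's body presses on something with over 40 N, if the wrist force passes 120 N, or if a joint passes its speed limit or range.

### The arm

A 6-joint arm with a two-finger parallel gripper is mounted at the origin on the work surface. World frame = base frame: x ahead of the robot, y to its left, z up, the work surface at z = 0. Lengths are in m, angles in rad, forces in N, time in s.
With the tool pointing down it reaches from about 0.375 to 0.9 m from the base axis. Payload 3.1 kg.
Tool frame: the origin (TCP) lies between the finger pads; the fingertips stand 11 mm ahead of it and the grasp point (between the pads) lies 8 mm behind it; z points along the fingers, y is the line along which they close (so a half turn about z gives the same grasp; the last joint's range is limited). The gripper opens to 85 mm and grips with 20 to 120 N. Pads are 22 mm wide; open, the fingers measure 114 mm over their backs; the gripper's body (76 mm by 85 mm) begins 54 mm behind the grasp point. The pads swing forward as they close: fully open they stand 13 mm farther back than shut.
Start: joints at [0.964, 0.527, 1.433, -0, 1.181, -0.178], TCP at [0.26, 0.568, 0.242] pointing down, gripper open.
Joint ranges: [-3.08, 3.08], [-0.75, 2.2], [0.22, 2.44], [-1.43, 4.57], [0, 2.65], [-2.85, 2.85]. Speed limits (rad/s): [2.79, 2.79, 3.14, 3.14, 3.14, 3.14].

### API

Orientations are given as a rotation vector (axis times angle).
In Python, from rig import robot gives the robot as it stands.
- The arm moves only by the shell command python3 -m creep 'ROWS' [FORCE]. ROWS is JSON, a list of rows, each an object of numbers: "tx", "ty", "tz": the shift along the tool's x, y, z in mm; "rx", "ry", "rz": the turn, a rotation vector about the tool's x, y, z in degrees; "hand": the opening, from 0 (shut) to 1 (fully open). A call has 1 to 10 rows; each row is the pose to reach, as a shift and turn from the pose commanded when the call began, along the tool's axes at that moment; what a row does not reach only later rows make up. A row lasts 1/8 s, in which the tool goes at most 62.5 mm and 10.7 degrees, less where a joint would pass 70% of its speed; a pose out of reach is approached as far as the arm can. A call with a gripper value outside its range is refused whole. The fingers move at their own pace and stop on an object; FORCE is the grip in N (left out, the last holds). Time passes only in rows, so rows that repeat a pose let the fingers close. It gives the time, the measured TCP pose, the force, the opening and the grip force at its end, in the units of the state.
- robot.sense(): the state, without advancing time (a new reading comes with each control period).
- robot.read_camera(name): name is "side" or "top"; returns the picture (400x640x3 uint8, red, green, blue); there is no depth.
- robot.camera_info(name): a dict with "fx", "fy", "cx", "cy" (pixels), "k1" (the pictures are not rectified: a ray, as slopes to the right and down, at radius r is drawn at 1 + k1 r^2 times it, then the intrinsics apply), "world_to_cam" (4x4, takes a point from world to camera coordinates). Camera axes: x right, y down, z forward; pixel columns grow to the right and rows downward; lengths in m; the calibration is good to about 2 mm. A picture is of the moment at which its call begins. camera_info takes no time and is no camera call.
- robot.sign_off(): hands the job in; it is judged then, once.
The state is a dict: "time_s": time; "qpos": joint angles; "qd": joint speeds; "effort": joint torques, N m; "position": TCP position; "tool_rot": TCP orientation; "force": force on the tool from outside, world axes, zero at the start; "torque": the same for the moment, N m; "grip_width": finger opening in m; "finger_force": force on a finger pad.
Only numpy, scipy, OpenCV 4.12 (cv2) and the standard library are available. Lean on these libraries where they do the work, as an engineer would, in place of code of your own. Each camera call takes 0.05 s, during which the arm holds its last target. There are 200 camera calls.

## Working session

There is one attempt and no reset: what is moved stays moved. The work goes in short steps, Python scripts to look and compute and a shell command to move; the robot and the scene stay as the last step left them, time stands still between calls to the robot, and variables do not carry over. Pictures are saved under pics/ and viewed, at most 10 in all, crops included, and the job is handed in when it is done.

```bash
mkdir -p pics; ls; cat > h.py <<'E'
import numpy as np, cv2
from rig import robot
def snap(cam,fn=None):
    im=robot.read_camera(cam)
    if fn: cv2.imwrite('pics/'+fn,im[:,:,::-1])
    return im
def ray(cam,u,v):
    c=robot.camera_info(cam)
    K=np.array([[c['fx'],0,c['cx']],[0,c['fy'],c['cy']],[0,0,1.]])
    p=cv2.undistortPoints(np.array([[[u,v]]],float),K,np.array([c['k1'],0,0,0.]))[0,0]
    M=np.array(c['world_to_cam']);R=M[:3,:3];t=M[:3,3]
    return -R.T@t, R.T@np.array([p[0],p[1],1])
def plane(cam,u,v,z):
    o,d=ray(cam,u,v); return o+d*(z-o[2])/d[2]
def proj(cam,P):
    c=robot.camera_info(cam);M=np.array(c['world_to_cam']);q=M[:3,:3]@np.array(P)+M[:3,3]
    x,y=q[:2]/q[2];s=1+c['k1']*(x*x+y*y)
    return np.array([c['fx']*x*s+c['cx'],c['fy']*y*s+c['cy']])
E
python3 - <<'E'
from h import *
a=snap('top','top0.png');b=snap('side','side0.png')
for c in('top','side'):
    i=robot.camera_info(c);print({k:i[k] for k in('fx','cx','cy','k1')});print(ray(c,i['cx'],i['cy']))
print(robot.sense())
E
```

```text
pics
{'fx': 366.7517504377754, 'cx': 319.5856562804973, 'cy': 199.44741681716292, 'k1': -0.022132916405154905}
(array([ 0.48509109, -0.07897958,  0.95497016]), array([ 0.1147354 , -0.02808334, -0.99299905]))
{'fx': 369.090157616742, 'cx': 322.391270154573, 'cy': 199.47244298546707, 'k1': -0.05636956321763271}
(array([0.33575304, 0.56947927, 0.71874074]), array([ 0.25608375, -0.68904001, -0.67797122]))
{'time_s': 0.1, 'qpos': array([ 9.63514830e-01,  5.28390926e-01,  1.43375484e+00, -9.50904458e-06,
        1.18142181e+00, -1.78518976e-01]), 'qd': array([-0.00178569, -0.00224444, -0.0010905 ,  0.00048011, -0.00047449,
        0.00098671]), 'effort': array([-1.59036831e-04, -4.43303812e+01, -1.78584909e+01, -2.62409967e-04,
        4.02413294e-03,  2.90919775e-05]), 'position': array([0.25946882, 0.56791587, 0.24142672]), 'tool_rot': array([-6.68186545e-01, -3.06894502e+00,  2.87042171e-03]), 'force': array([ 0.85185451,  0.72774256, -0.97888635]), 'torque': array([ 2.84442518e-02, -1.08956117e-02, -7.55701394e-06]), 'finger_force': 0.0, 'grip_width': 0.08507198224861012}
```

View pics/top0.png

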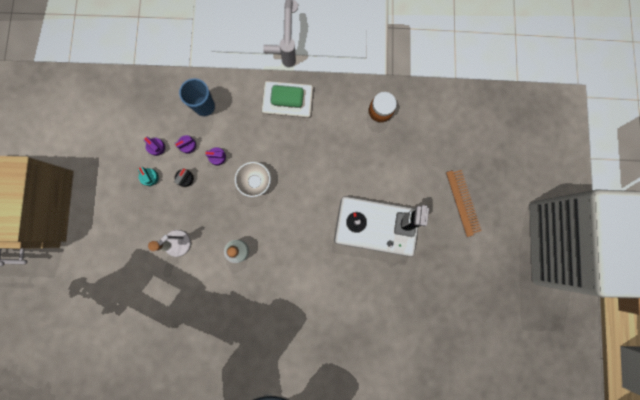

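View pics/side0.png

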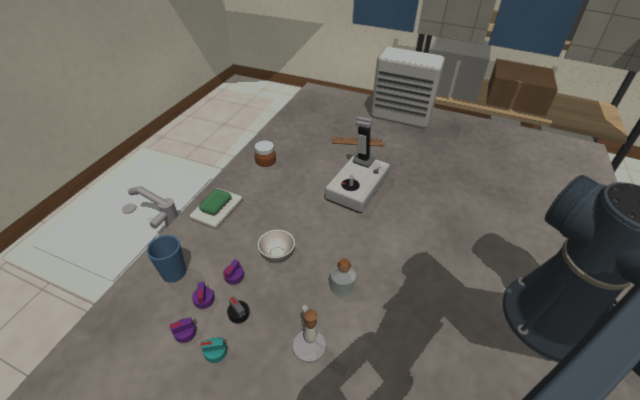

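The top view shows the real knob (black skirt, grey bar) at about (184,178), with purple and turquoise decoys around it. The dock's collar is at (357,222). In the side view the knob is at (238,311) and the spindle at (350,183). Next I'll zoom in on both.

```bash
python3 - <<'E'
from h import *
t=cv2.imread('pics/top0.png');s=cv2.imread('pics/side0.png')
def crop(i,u,v,r=22):return cv2.resize(i[v-r:v+r,u-r:u+r],(396,296) if 0 else (300,300),interpolation=cv2.INTER_CUBIC)
cv2.imwrite('pics/c0.png',np.vstack([np.hstack([crop(t,184,178),crop(t,357,222)]),np.hstack([crop(s,238,311),crop(s,350,183)])]))
def red(i,u,v,r=14):
    h=cv2.cvtColor(i,cv2.COLOR_BGR2HSV)[v-r:v+r,u-r:u+r].astype(int)
    m=((h[...,0]<8)|(h[...,0]>172))&(h[...,1]>130)&(h[...,2]>60)
    y,x=np.nonzero(m);return x.mean()+u-r,y.mean()+v-r,len(x)
def dark(i,u,v,r=14):
    h=i[v-r:v+r,u-r:u+r].max(2);m=(h<60).astype(np.uint8)
    c=max(cv2.findContours(m,0,2)[0],key=cv2.contourArea);return cv2.minEnclosingCircle(c)[0][0]+u-r,cv2.minEnclosingCircle(c)[0][1]+v-r,cv2.minEnclosingCircle(c)[1],cv2.contourArea(c)
for n,i,u,v in(('top',t,184,178),('top',t,357,222),('side',s,238,311),('side',s,350,183)):
    print(n,red(i,u,v),dark(i,u,v))
    a=red(i,u,v);b=dark(i,u,v)
    z=.042 if u in(184,238) else .054
    print(' red',plane(n,*a[:2],z),' dark',plane(n,*b[:2],.022 if z==.042 else z))
E
```

```text
top (np.float64(182.0), np.float64(171.5), 16) (185.41304302215576, 178.58695697784424, 8.392250061035156, 132.0)
 red [0.64978254 0.24217351 0.042     ]  dark [0.63531862 0.23919914 0.022     ]
top (np.float64(354.5), np.float64(214.5), 16) (356.0911331176758, 221.84482765197754, 9.352156639099121, 232.0)
 red [ 0.554603   -0.19179899  0.054     ]  dark [ 0.53658594 -0.1960695   0.054     ]
side (np.float64(233.22727272727272), np.float64(300.22727272727275), 22) (238.0, 311.5, 11.236202239990234, 246.0)
 red [0.64978406 0.24224533 0.042     ]  dark [0.63562387 0.25220422 0.022     ]
side (np.float64(343.625), np.float64(183.25), 8) (350.09375, 185.0, 8.15539264678955, 91.5)
 red [ 0.55650298 -0.19125703  0.054     ]  dark [ 0.53741051 -0.19111603  0.054     ]
```

View pics/c0.png

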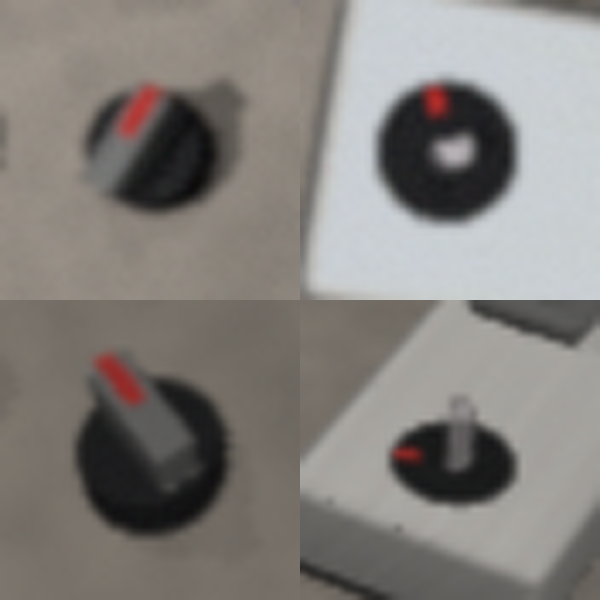

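The crops show the knob's bar with the red end up and slightly right in the top view, and the collar's red mark up and slightly left of the spindle. I'll turn these crop positions into axes and centres.

```bash
python3 - <<'E'
from h import *
k=300/44
def px(u,v,a,b):return u-22+a/k-.5, v-22+b/k-.5
def W(n,u,v,a,b,z):return plane(n,*px(u,v,a,b),z)
for n,u,v,p,q,e in(('top',184,178,(126,133.5),(156.5,88.5),(103,178)),('side',238,311,(137.5,99.5),(104.5,57.5),(184,153))):
    P=W(n,u,v,*p,.042);Q=W(n,u,v,*q,.042);E=W(n,u,v,*e,.042)
    d=Q-P;print(n,'inner',P,'end',Q,'ang',np.degrees(np.arctan2(d[1],d[0])),'len',np.linalg.norm(d)); d=Q-E;print('  back',E,'ang',np.degrees(np.arctan2(d[1],d[0])),'len',np.linalg.norm(d),'mid',(Q+E)/2)
print('skirt',W('top',184,178,152,150,.018),W('side',238,311,152,158,.015))
print('collar',W('top',357,222,447,150,.054) if 0 else W('top',357,222,147,150,.054),W('side',350,183,153,162,.054))
print('mark',W('top',357,222,136,101,.054),W('side',350,183,107,154,.054))
print('tip',W('top',357,222,160,151,.082),W('side',350,183,161,105,.082))
o1,d1=ray('top',*px(357,222,160,151));o2,d2=ray('side',*px(350,183,161,105))
s=np.linalg.lstsq(np.c_[d1,-d2],o2-o1,rcond=None)[0];print(o1+s[0]*d1,o2+s[1]*d2)
from scipy.spatial.transform import Rotation as R
print(R.from_rotvec(robot.sense()['tool_rot']).as_matrix())
E
```

```text
top inner [0.64052513 0.24654183 0.042     ] end [0.65767356 0.23661185 0.042     ] ang -30.073460435448823 len 0.019815983629557395
  back [0.62373271 0.25371485 0.042     ] ang -26.74381634604907 len 0.038006495520185105 mid [0.64070314 0.24516335 0.042     ]
side inner [0.64154131 0.24619875 0.042     ] end [0.65860511 0.2373171  0.042     ] ang -27.49683047664474 len 0.01923686396668552
  back [0.61922819 0.25668024 0.042     ] ang -26.18510947631828 len 0.04388021038595107 mid [0.63891665 0.24699867 0.042     ]
skirt [0.63864702 0.24490124 0.018     ] [0.6388289  0.24954254 0.015     ]
collar [ 0.53743344 -0.19597717  0.054     ] [ 0.5388063  -0.19397607  0.054     ]
mark [ 0.55506087 -0.19165828  0.054     ] [ 0.55784945 -0.19145761  0.054     ]
tip [ 0.53559611 -0.19691949  0.082     ] [ 0.53841387 -0.19677694  0.082     ]
[ 0.53557268 -0.19686476  0.08240507] [ 0.53826361 -0.19620878  0.08247212]
[[-9.09482236e-01  4.15741277e-01 -1.11973739e-03]
 [ 4.15742644e-01  9.09480845e-01 -1.62682757e-03]
 [ 3.42040337e-04 -1.94509336e-03 -9.99998050e-01]]
```

```bash
python3 -m creep '[{"tx":-60,"ty":-17,"hand":0.6},{"tx":-120,"ty":-34,"hand":0.6},{"tx":-180,"ty":-51,"hand":0.6},{"tx":-240,"ty":-68,"hand":0.6},{"tx":-300,"ty":-85,"hand":0.6},{"tx":-360,"ty":-102,"tz":20,"hand":0.6},{"tx":-420,"ty":-119,"tz":50,"rz":1,"hand":0.6},{"tx":-460,"ty":-130,"tz":80,"rz":2,"hand":0.6},{"tx":-480,"ty":-135,"tz":110,"rz":2.4,"hand":0.6},{"tx":-480,"ty":-135,"tz":120,"rz":2.4,"hand":0.6}]' 80
cat > st.py <<'E'
from h import *
from scipy.spatial.transform import Rotation as R
import sys
s=robot.sense();M=R.from_rotvec(s['tool_rot']).as_matrix()
print(s['time_s'],s['position'].round(4),'yawY',np.degrees(np.arctan2(M[1,1],M[0,1])).round(2),'tilt',M[:,2].round(4),s['force'].round(1),s['grip_width'],s['finger_force'],s['qpos'].round(2))
if len(sys.argv)>1:
    g=np.array([float(a) for a in sys.argv[1:4]]);print('move tool mm',(M.T@(g-s['position'])*1000).round(1))
E
python3 st.py .6395 .2455 .037
```

```text
0.1 [0.2595 0.5679 0.2414] yawY 65.43 tilt [-0.0011 -0.0016 -1.    ] [ 0.9  0.7 -1. ] 0.08507198224861012 0.0 [ 0.96  0.53  1.43 -0.    1.18 -0.18]
move tool mm [-479.7 -134.8  204.5]schema error: expected keys tx, ty, tz, rx, ry, rz, hand
```

```bash
python3 -m creep '[{"tx":-60,"ty":-17,"tz":0,"rx":0,"ry":0,"rz":0,"hand":0.6},{"tx":-120,"ty":-34,"tz":0,"rx":0,"ry":0,"rz":0,"hand":0.6},{"tx":-180,"ty":-51,"tz":0,"rx":0,"ry":0,"rz":0,"hand":0.6},{"tx":-240,"ty":-68,"tz":0,"rx":0,"ry":0,"rz":0,"hand":0.6},{"tx":-300,"ty":-85,"tz":0,"rx":0,"ry":0,"rz":0,"hand":0.6},{"tx":-360,"ty":-102,"tz":20,"rx":0,"ry":0,"rz":0,"hand":0.6},{"tx":-420,"ty":-119,"tz":50,"rx":0,"ry":0,"rz":1,"hand":0.6},{"tx":-460,"ty":-130,"tz":80,"rx":0,"ry":0,"rz":2,"hand":0.6},{"tx":-480,"ty":-135,"tz":110,"rx":0,"ry":0,"rz":2.4,"hand":0.6},{"tx":-480,"ty":-135,"tz":120,"rx":0,"ry":0,"rz":2.4,"hand":0.6}]' 80
python3 st.py .6395 .2455 .037
```

```text
time_s: 1.35
position: [0.6398, 0.2442, 0.1193]
tool_rot: [-0.736, -3.05, 0.003]
force: [-0.9, 0.8, 0.4]
grip_width: 0.0512
finger_force: 0.0
1.35 [0.6398 0.2442 0.1193] yawY 62.87 tilt [-4.6e-03 -9.0e-04 -1.0e+00] [-0.9  0.8  0.4] 0.051247259422097576 0.0 [ 0.2   0.75  1.36  0.    1.03 -0.9 ]
move tool mm [ 0.5  1.3 82.3]
```

```bash
python3 -m creep '[{"tx":0,"ty":1,"tz":25,"rx":0,"ry":0,"rz":0,"hand":0.6},{"tx":0,"ty":1,"tz":50,"rx":0,"ry":0,"rz":0,"hand":0.6},{"tx":0,"ty":1,"tz":68,"rx":0,"ry":0,"rz":0,"hand":0.6},{"tx":0,"ty":1,"tz":78,"rx":0,"ry":0,"rz":0,"hand":0.6},{"tx":0,"ty":1,"tz":78,"rx":0,"ry":0,"rz":0,"hand":0.6},{"tx":0,"ty":1,"tz":78,"rx":0,"ry":0,"rz":0,"hand":0.6}]'
python3 st.py .6395 .2455 .037; python3 - <<'E'
from h import *
t=snap('top');s=snap('side')
k=lambda i,u,v:cv2.resize(i[v-32:v+32,u-32:u+32],(400,400),interpolation=2)
cv2.imwrite('pics/g1.png',np.hstack([k(t,184,178),k(s,238,305)])[:,:,::-1])
E
```

```text
time_s: 2.1
position: [0.6414, 0.2472, 0.0453]
tool_rot: [0.732, 3.053, 0.001]
force: [0.3, 0.0, 0.1]
grip_width: 0.0512
finger_force: 0.0
2.1 [0.6414 0.2472 0.0453] yawY 63.04 tilt [ 1.8e-03  4.0e-04 -1.0e+00] [0.3 0.  0.1] 0.051167904320166865 0.0 [ 0.21  0.85  1.39  0.    0.9  -0.89]
move tool mm [ 0.9 -2.4  8.3]
```

View pics/g1.png

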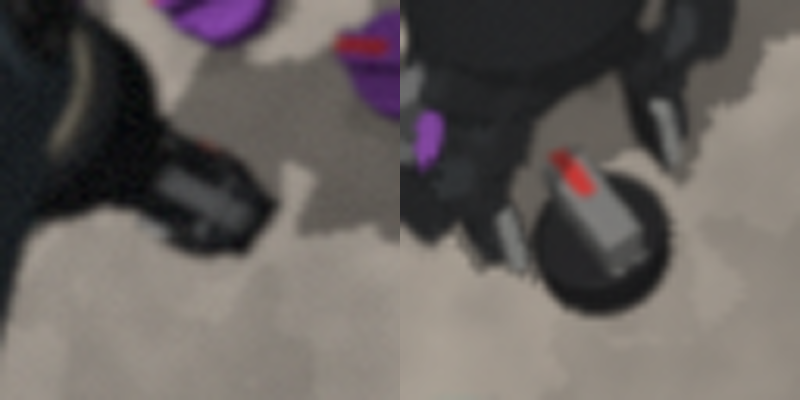

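The side view shows the open fingers straddling the bar, with pads at (510,240) and (672,140) and the bar at about (600,210). I'll go down and close.

```bash
python3 -m creep '[{"tx":1,"ty":-2,"tz":7,"rx":0,"ry":0,"rz":0,"hand":0.6},{"tx":1,"ty":-2,"tz":7,"rx":0,"ry":0,"rz":0,"hand":0.35},{"tx":1,"ty":-2,"tz":7,"rx":0,"ry":0,"rz":0,"hand":0.1},{"tx":1,"ty":-2,"tz":7,"rx":0,"ry":0,"rz":0,"hand":0.0},{"tx":1,"ty":-2,"tz":7,"rx":0,"ry":0,"rz":0,"hand":0.0},{"tx":1,"ty":-2,"tz":7,"rx":0,"ry":0,"rz":0,"hand":0.0}]' 80; python3 st.py
```

```text
time_s: 2.95
position: [0.639, 0.2457, 0.0374]
tool_rot: [0.733, 3.055, 0.0]
force: [0.5, 1.0, -0.0]
grip_width: 0.0116
finger_force: 80.3
2.95 [0.639  0.2457 0.0374] yawY 63.03 tilt [ 3.e-04  0.e+00 -1.e+00] [ 0.5  1.  -0. ] 0.01156516509935473 80.26439666748047 [ 0.2   0.86  1.4  -0.    0.89 -0.9 ]
```

```bash
python3 - <<'E'
from h import *
for n,u,v in(('top',356,221),('side',350,184)):
    i=cv2.imread(f'pics/{n}0.png').astype(float);r=15
    c=i[v-r:v+r+1,u-r:u+r+1];Y,X=np.mgrid[v-r:v+r+1,u-r:u+r+1]
    w=np.clip(c[...,2]-c[...,:2].max(2)-25,0,None);m=(w*X).sum()/w.sum(),(w*Y).sum()/w.sum()
    b=(cv2.resize(c.min(2).astype(np.float32),None,fx=8,fy=8,interpolation=2)<100).astype(np.uint8)
    k=max(cv2.findContours(b,0,1)[0],key=cv2.contourArea)
    k=cv2.convexHull(k);(a,d),ax,an=cv2.fitEllipse(k);ct=(a+.5)/8-.5+u-r,(d+.5)/8-.5+v-r
    P=plane(n,*m,.054);C=plane(n,*ct,.054);D=P-C
    print(n,m,ct,np.array(ax)/8,'mark',P,'collar',C,'ang',np.degrees(np.arctan2(D[1],D[0])),np.linalg.norm(D))
    for z in(.082,):
        print(' proj tip',proj(n,[*C[:2],z]))
E
```

```text
top (np.float64(354.4752808988764), np.float64(214.3561797752809)) (356.08655166625977, 221.78828620910645) [20.02205658 20.17412758] mark [ 0.55495704 -0.19173116  0.054     ] collar [ 0.53672493 -0.19605566  0.054     ] ang 13.343470905301114 0.018737957146999606
 proj tip [357.61491858 221.16333341]
side (np.float64(343.3298969072165), np.float64(183.1683848797251)) (350.08036518096924, 184.39831161499023) [12.4726944  18.57720947] mark [ 0.55738079 -0.19127088  0.054     ] collar [ 0.53825718 -0.19356162  0.054     ] ang 6.830688531976927 0.019260329426345164
 proj tip [350.80186307 176.59719996]
```

```bash
python3 -m creep '[{"tx":0,"ty":0,"tz":-15,"rx":0,"ry":0,"rz":0,"hand":0},{"tx":0,"ty":0,"tz":-40,"rx":0,"ry":0,"rz":0,"hand":0},{"tx":0,"ty":0,"tz":-75,"rx":0,"ry":0,"rz":0,"hand":0},{"tx":0,"ty":0,"tz":-110,"rx":0,"ry":0,"rz":0,"hand":0},{"tx":-10,"ty":-40,"tz":-115,"rx":0,"ry":0,"rz":-6,"hand":0},{"tx":-22,"ty":-90,"tz":-115,"rx":0,"ry":0,"rz":-12,"hand":0},{"tx":-34,"ty":-140,"tz":-115,"rx":0,"ry":0,"rz":-18,"hand":0},{"tx":-46,"ty":-190,"tz":-115,"rx":0,"ry":0,"rz":-24,"hand":0},{"tx":-58,"ty":-235,"tz":-115,"rx":0,"ry":0,"rz":-30,"hand":0},{"tx":-65,"ty":-260,"tz":-115,"rx":0,"ry":0,"rz":-36,"hand":0}]'; python3 st.py .538 -.1955 .15
```

```text
time_s: 4.2
position: [0.5785, -0.0179, 0.1534]
tool_rot: [-0.249, 3.131, -0.001]
force: [-0.2, 0.1, -0.9]
grip_width: 0.0119
finger_force: 80.2
4.2 [ 0.5785 -0.0179  0.1534] yawY 99.11 tilt [ 8.e-04 -5.e-04 -1.e+00] [-0.2  0.1 -0.9] 0.011924282888128749 80.15474081039429 [-0.22  0.58  1.63 -0.    0.93 -1.95]
move tool mm [  68.1 -168.9    3.4]
```

```bash
python3 - <<'E'
from h import *
t=snap('top');s=snap('side')
p=robot.sense()['position'];k=p-[0,0,.0104]
a=proj('top',k).astype(int);b=proj('side',k).astype(int);print(a,b)
f=lambda i,u,v:cv2.resize(i[v-28:v+28,u-28:u+28],(400,400),interpolation=2)
cv2.imwrite('pics/h1.png',np.hstack([f(t,*a),f(s,*b)])[:,:,::-1]);cv2.imwrite('pics/sideh.png',s[:,:,::-1])
E
```

```text
[282 198] [312 195]
```

View pics/h1.png

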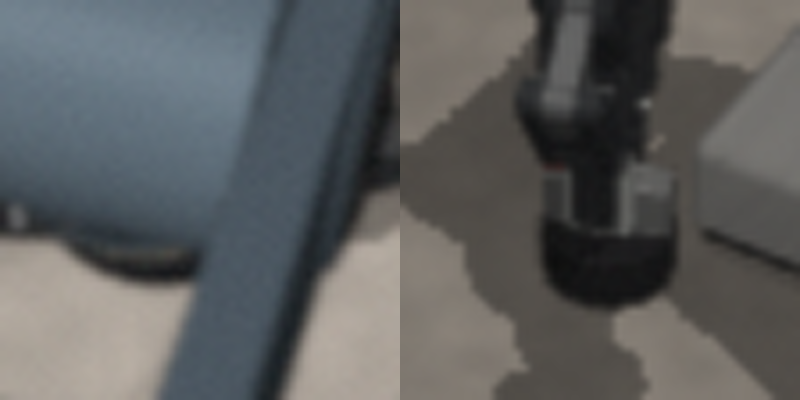

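The side crop shows the held knob upright, with skirt edges at crop columns 141 and 277 and its bottom at row 308. I'll compare that with where the TCP projects.

```bash
python3 - <<'E'
from h import *
p=robot.sense()['position']
i=cv2.imread('pics/sideh.png')
g=cv2.resize(i[190:215,295:335].max(2),None,fx=8,fy=8,interpolation=2)
for r in range(196,208,2):
    row=i[r,295:335].max(1); x=np.linspace(295,334,391); y=np.interp(x,np.arange(295,335),row); q=x[y<50]; print(r,q.min(),q.max(),(q.min()+q.max())/2)
col=i[190:215,313].max(1);print(col)
for z in(.0374,.0374-.022,.0374-.011):print(z,proj('side',p-[0,0,z]))
k=p-[0,0,.025]
print('px per mm x,y,z',[(proj('side',k+np.eye(3)[j]*.001)-proj('side',k)).round(2) for j in range(3)])
# predicted bottom row of skirt
th=np.linspace(0,6.28,90);B=np.array([proj('side',p+[.023*np.cos(a),.023*np.sin(a),-.0374]) for a in th]);print('bottom',B[:,1].max(),'cols',B[:,0].min(),B[:,0].max())
s=np.array([.538,-.1955,.082]);print([(proj('side',s+np.eye(3)[j]*.001)-proj('side',s)).round(2) for j in range(3)],proj('side',s),proj('side',[.538,-.1955,.054]),proj('top',s))
E
```

```text
196 304.8 313.7 309.25
198 303.4 322.0 312.7
200 303.2 329.5 316.35
202 303.4 334.0 318.7
204 303.6 322.0 312.8
206 304.3 321.2 312.75
[24 27 31 31 30 30 29 31 36 51 28 29 28 30 25 22 23 23 21 27 59 92 97 98
 96]
0.0374 [312.56328579 204.30975244]
0.015400000000000004 [312.5815494  197.46441453]
0.026400000000000003 [312.57229155 200.91649373]
px per mm x,y,z [array([-0.39, -0.11]), array([-0.16,  0.27]), array([ 0.  , -0.31])]
bottom 211.10596269131267 cols 302.86328632111827 322.2511886339134
[array([-0.35, -0.09]), array([-0.11,  0.21]), array([ 0.03, -0.28])] [351.11173331 176.20806568] [350.38554023 184.00652164] [357.39271709 220.62289015]
```

```bash
python3 -m creep '[{"tx":20,"ty":-50,"tz":0,"rx":0,"ry":0,"rz":-1,"hand":0},{"tx":40,"ty":-100,"tz":0,"rx":0,"ry":0,"rz":-2,"hand":0},{"tx":58,"ty":-145,"tz":0,"rx":0,"ry":0,"rz":-2,"hand":0},{"tx":67.5,"ty":-169,"tz":10,"rx":0,"ry":0,"rz":-2,"hand":0},{"tx":67.5,"ty":-169,"tz":20,"rx":0,"ry":0,"rz":-2,"hand":0},{"tx":67.5,"ty":-169,"tz":20,"rx":0,"ry":0,"rz":-2,"hand":0},{"tx":67.5,"ty":-169,"tz":20,"rx":0,"ry":0,"rz":-2,"hand":0}]'; python3 st.py .5385 -.1955 .13
python3 - <<'E'
from h import *
s=snap('side','sidep.png');p=robot.sense()['position']
i=s.max(2)
for r in range(160,200,2):print(r,i[r,338:366])
for z in(.0374,.0374-.022):print(z,proj('side',p-[0,0,z]))
cv2.imwrite('pics/p1.png',cv2.resize(s[140:200,320:380],(600,600),interpolation=2)[:,:,::-1])
E
```

```text
time_s: 5.18
position: [0.5391, -0.1916, 0.1325]
tool_rot: [0.304, -3.127, -0.001]
force: [0.1, 0.7, -0.7]
grip_width: 0.0122
finger_force: 80.1
5.175 [ 0.5391 -0.1916  0.1325] yawY 101.12 tilt [-1.e-04  4.e-04 -1.e+00] [ 0.1  0.7 -0.7] 0.012188139175891838 80.14308571815491 [-0.54  0.61  1.66  0.    0.87 -2.3 ]
move tool mm [ 1.4 -3.7  2.5]
160 [83 83 83 83 83 88 93 95 94 73 49 28 28 28 26 36 59 58 59 61 62 59 63 58
 55 46 34 33]
162 [80 79 80 80 78 66 56 54 60 70 42 27 26 27 29 49 74 71 62 61 60 59 63 65
 66 67 65 62]
164 [82 82 82 82 79 62 52 53 62 69 36 27 26 26 30 49 72 60 53 53 52 51 53 53
 55 55 58 62]
166 [ 83  83  83  83  76  46  47  51  60  68  36  26  27  26  34  57  71  57
  52  52  60  87 110 104  98  84  66  55]
168 [ 86  87  87  87  75  34  24  25  31  41  48  58  57  58  62  68  58  52
  51  49  53  74 114 117 119 118 118 117]
170 [ 85  90 102 109  72  29  19  22  21  23  23  23  18  20  21  19  20  22
  22  24  35  70 114 118 118 118 118 118]
172 [ 98 114 119 111  69  28  18  17  18  17  20  22  22  21  22  22  20  20
  18  22  41  81 114 118 117 117 119 119]
174 [12
[... 923 characters left out ...]
 104 104 105 105 104]
190 [188 189 191 193 192 190 185 171 109  64  52  49  40  38  39  46  51  69
  86 101 103 104 104 105 105 105 105 103]
192 [181 187 189 188 189 191 191 190 188 176 138 123 117 114 106 106 105 105
 104 104 105 106 106 106 105 105 104 103]
194 [129 138 148 152 138 175 183 186 189 192 181 136 121 120 119 118 116 107
 106 106 107 106 106 106 104 103 103 104]
196 [114 116 116 118 119 125 138 149 153 162 175 181 169 125 118 118 118 120
 121 120 119 118 116 108 105 104 106 108]
198 [112 112 113 114 116 116 114 115 117 119 124 134 142 138 111 111 115 117
 118 119 119 118 117 117 117 115 110 106]
0.0374 [350.59581169 173.1086254 ]
0.015400000000000004 [351.18303791 166.65752772]
```

View pics/p1.png

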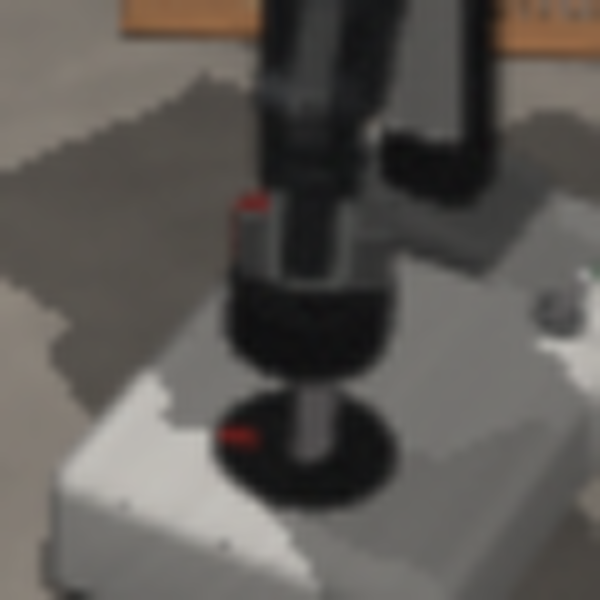

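The side view shows the knob upright just above the spindle. The skirt centre is at column ~350.5, the spindle axis at ~350.4, and the red pointer is on the same side as the collar mark. I'll let the arm settle and correct.

```bash
python3 -m creep '[{"tx":0,"ty":0,"tz":0,"rx":0,"ry":0,"rz":0,"hand":0},{"tx":0,"ty":0,"tz":0,"rx":0,"ry":0,"rz":0,"hand":0}]'>/dev/null; python3 st.py .5385 -.1955 .122
```

```text
5.475 [ 0.5391 -0.1927  0.1326] yawY 101.07 tilt [ 4.e-04 -3.e-04 -1.e+00] [ 0.6  0.1 -1.7] 0.011693688046409835 80.14302492141724 [-0.54  0.61  1.66 -0.    0.87 -2.3 ]
move tool mm [ 1.1 -2.6 10.6]
```

```bash
python3 -m creep '[{"tx":1,"ty":-2.6,"tz":0,"rx":0,"ry":0,"rz":0,"hand":0},{"tx":1,"ty":-2.6,"tz":4,"rx":0,"ry":0,"rz":0,"hand":0},{"tx":1,"ty":-2.6,"tz":8,"rx":0,"ry":0,"rz":0,"hand":0},{"tx":1,"ty":-2.6,"tz":11,"rx":0,"ry":0,"rz":0,"hand":0},{"tx":1,"ty":-2.6,"tz":14,"rx":0,"ry":0,"rz":0,"hand":0},{"tx":1,"ty":-2.6,"tz":16,"rx":0,"ry":0,"rz":0,"hand":0},{"tx":1,"ty":-2.6,"tz":16,"rx":0,"ry":0,"rz":0,"hand":0}]' >/dev/null; python3 st.py .5385 -.1955 .11
```

```text
6.35 [ 0.5382 -0.1958  0.1161] yawY 101.03 tilt [-3.e-04  1.e-04 -1.e+00] [-1.2  0.3 -1.6] 0.01218995024779575 80.14331459999084 [-0.54  0.63  1.67 -0.    0.84 -2.31]
move tool mm [-0.3  0.2  6.1]
```

```bash
python3 -m creep '[{"tx":0,"ty":0,"tz":2,"rx":0,"ry":0,"rz":0,"hand":0},{"tx":0,"ty":0,"tz":4,"rx":0,"ry":0,"rz":0,"hand":0},{"tx":0,"ty":0,"tz":6,"rx":0,"ry":0,"rz":0,"hand":0},{"tx":0,"ty":0,"tz":6,"rx":0,"ry":0,"rz":0,"hand":0}]' >/dev/null; python3 st.py .5385 -.1955 .10
```

```text
6.85 [ 0.5382 -0.1958  0.1101] yawY 101.03 tilt [-4.e-04  2.e-04 -1.e+00] [-0.4 -0.2 -1.2] 0.012181900451754697 80.14377236366272 [-0.54  0.64  1.68 -0.    0.83 -2.31]
move tool mm [-0.4  0.2 10.1]
```

```bash
python3 -m creep '[{"tx":0,"ty":0,"tz":2,"rx":0,"ry":0,"rz":0,"hand":0},{"tx":0,"ty":0,"tz":4,"rx":0,"ry":0,"rz":0,"hand":0},{"tx":0,"ty":0,"tz":6,"rx":0,"ry":0,"rz":0,"hand":0},{"tx":0,"ty":0,"tz":8,"rx":0,"ry":0,"rz":0,"hand":0},{"tx":0,"ty":0,"tz":8,"rx":0,"ry":0,"rz":0,"hand":0}]' >/dev/null; python3 st.py; python3 -m creep '[{"tx":0,"ty":0,"tz":2,"rx":0,"ry":0,"rz":0,"hand":0},{"tx":0,"ty":0,"tz":4,"rx":0,"ry":0,"rz":0,"hand":0},{"tx":0,"ty":0,"tz":4,"rx":0,"ry":0,"rz":0,"hand":0}]' >/dev/null; python3 st.py
```

```text
7.475 [ 0.5382 -0.1958  0.1021] yawY 101.03 tilt [-4.e-04  2.e-04 -1.e+00] [-0.8  0.2 -1.1] 0.011868022997711192 80.14613628387451 [-0.54  0.65  1.68 -0.    0.81 -2.31]
7.85 [ 0.5385 -0.1959  0.0987] yawY 101.04 tilt [ 5.e-04 -4.e-04 -1.e+00] [-1.4  0.6  5.2] 0.011859023877337688 80.7970404624939 [-0.54  0.66  1.68 -0.    0.8  -2.31]
```

The spring engages right at the home height, so I'll press to the stop.

```bash
python3 -m creep '[{"tx":0,"ty":0,"tz":2,"rx":0,"ry":0,"rz":0,"hand":0},{"tx":0,"ty":0,"tz":4,"rx":0,"ry":0,"rz":0,"hand":0},{"tx":0,"ty":0,"tz":4,"rx":0,"ry":0,"rz":0,"hand":0}]' >/dev/null; python3 st.py; python3 -m creep '[{"tx":0,"ty":0,"tz":1,"rx":0,"ry":0,"rz":0,"hand":0},{"tx":0,"ty":0,"tz":2,"rx":0,"ry":0,"rz":0,"hand":0},{"tx":0,"ty":0,"tz":2,"rx":0,"ry":0,"rz":0,"hand":0}]' >/dev/null; python3 st.py
```

```text
8.225 [ 0.5385 -0.1959  0.0949] yawY 101.03 tilt [ 5.e-04 -4.e-04 -1.e+00] [-1.7  0.5  7.4] 0.011926782394137232 81.13455533981323 [-0.54  0.67  1.68 -0.    0.79 -2.31]
8.6 [ 0.5385 -0.1959  0.0932] yawY 101.04 tilt [ 6.e-04 -4.e-04 -1.e+00] [-1.7  2.2  8.6] 0.01168368196678703 81.43371105194092 [-0.54  0.67  1.68 -0.    0.79 -2.31]
```

```bash
python3 -m creep '[{"tx":0,"ty":0,"tz":1,"rx":0,"ry":0,"rz":0,"hand":0},{"tx":0,"ty":0,"tz":1.5,"rx":0,"ry":0,"rz":0,"hand":0},{"tx":0,"ty":0,"tz":1.5,"rx":0,"ry":0,"rz":0,"hand":0},{"tx":0,"ty":0,"tz":1.5,"rx":0,"ry":0,"rz":0,"hand":0}]' >/dev/null; python3 st.py; python3 - <<'E'
from h import *
s=snap('side')
cv2.imwrite('pics/f1.png',cv2.resize(s[140:200,320:380],(600,600),interpolation=2)[:,:,::-1])
E
```

```text
9.1 [ 0.5386 -0.196   0.093 ] yawY 101.05 tilt [ 1.1e-03 -8.0e-04 -1.0e+00] [-3.5  2.2 14.9] 0.012026249679657746 82.48779058456421 [-0.54  0.67  1.68 -0.    0.79 -2.31]
```

View pics/f1.png

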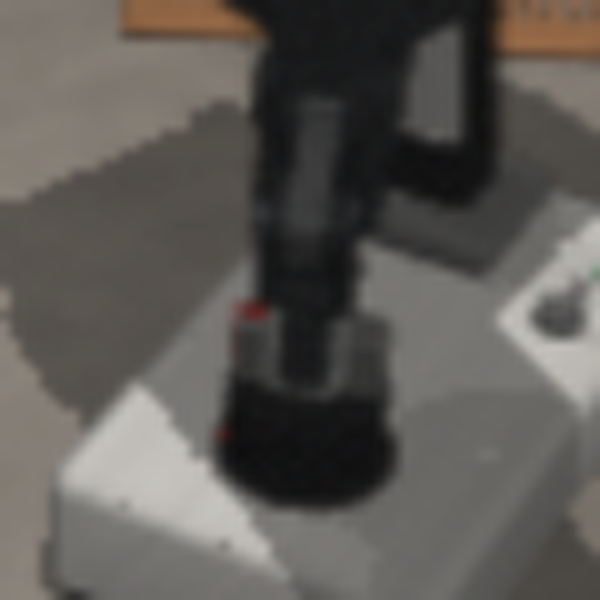

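The picture shows the knob down on the collar at about (305,450), with its pointer on the mark side. The force jumped to 15 N with almost no further travel, so the spindle is at its stop.

```bash
python3 -c "from rig import robot; print(robot.sign_off())"
```

```text
the job is handed in; nothing more can be done
None
```

The knob is fully home on the spindle with its pointer on the red-mark side, pressed to the spring's stop and still gripped at about 80 N; I handed the job in at about 9 s, and no verdict came back.

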